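# Feel for the blind dowel hole under the dust shutters

## Robot

A 6-joint arm with a two-finger parallel gripper is mounted at the origin on a cart in front of the work surface, level with it; the furniture and walls round the work are solid. World frame = base frame: x ahead of the robot, y to its left, z up, the work surface at z = 0. Lengths are in mm, angles in rad, forces in N, time in s.
With the tool pointing down it reaches from about 350 to 875 mm from the base axis. Payload 4.2 kg.
Tool frame: the origin (TCP) lies between the finger pads; the fingertips stand 8 mm ahead of it and the grasp point (between the pads) lies 11 mm behind it; z points along the fingers, y is the line along which they close (so a half turn about z gives the same grasp; the last joint's range is limited). The gripper opens to 85 mm and grips with 20 to 120 N. Pads are 22 mm wide; open, the fingers measure 114 mm over their backs; the gripper's body (76 mm by 85 mm) begins 54 mm behind the grasp point. The pads swing forward as they close: fully open they stand 13 mm farther back than shut.
Start: joints at [-0.945, 0.385, 0.008, 0, -1.194, -0.259], TCP at [224.158, -583.397, 239.312] pointing down, gripper open.
Joint ranges: [-3.14, 3.14], [-1.21, 2.06], [-1.07, 1.41], [-3.16, 2.05], [-2.99, -0.16], [-3.1, 3.1]. Speed limits (rad/s): [2.79, 2.79, 3.14, 3.14, 3.14, 3.14].

## Interface

Orientations are given as a unit quaternion [x, y, z, w].
In Python, from bench import read_state, get_image, camera_params, job_done gives the robot as it stands.
- The arm moves only by the tool drive_tool, never from a script. Its argument "moves" is a list that holds one entry, the list of rows, each a list of 7 numbers: the shift along the tool's x, y, z in m, then the turn, a rotation vector about the tool's x, y, z in rad, then the closure in counts, from 0 (fully open) to 255 (shut). A call has 1 to 8 rows; each row shifts and turns the commanded pose from where the row before left it, along the tool's axes as they then stand; what a row does not reach is not made up. A row lasts 1/12 s, in which the tool goes at most 41.7 mm and 7.16 degrees, less where a joint would pass 70% of its speed; a pose out of reach is approached as far as the arm can. A call is refused whole if a number of a shift passes 0.0417 or a number of a turn 0.125, either way. A call with a gripper value outside its range is refused whole. The fingers move at their own pace and stop on an object; the grip force is fixed at half the most. Time passes only in rows, so rows that do not move let the fingers close. It gives the time, the measured TCP pose, the force and the opening at its end, in the units of the state.
- read_state(): the state, without advancing time (a new reading comes with each control period).
- get_image(name): name is "side" or "top" or "wrist"; returns the picture (400x640x3 uint8, blue, green, red); there is no depth.
- camera_params(name): a dict with "mtx" (3x3 intrinsics, pixels), "dist" ([k1, k2, p1, p2, k3] as OpenCV has them; the pictures are not rectified), "extrinsics" (4x4, takes a point from camera to world coordinates). Camera axes: x right, y up, looking along -z (the intrinsics and any distortion apply to the point x, -y, -z); pixel columns grow to the right and rows downward; lengths in mm; the calibration is good to about 2 mm. A picture is of the moment at which its call begins: read the wrist's pose just before it. camera_params takes no time and is no camera call; for the wrist camera it gives the pose at the moment of the call.
- job_done(): hands the job in, once; it reports no verdict.
The state is a dict: "clock": time; "joints": joint angles; "joint_vel": joint speeds; "joint_efforts": joint torques, N m; "position": TCP position; "ee_rot": TCP orientation; "contact_force": force on the tool from outside, world axes, zero at the start; "wrist_torque": the same for the moment, N m; "gripper_width": finger opening in mm.
Only numpy, scipy, OpenCV 4.12 (cv2) and the standard library are available. Lean on these libraries where they do the work, as an engineer would, in place of code of your own. Each camera call takes 0.05 s, during which the arm holds its last target. There are 200 camera calls.

## Task

Take the red-headed locating pin out of its wooden stand, push it down through the two sprung dust shutters of the blue fixture and feel about on the steel nest inside with light pressure (never over 25 N while feeling for it), in a widening spiral from the middle, until the pin drops into the hidden blind hole. Leave it standing there fully home and let go. Keep the pin upright and leave the oil bottle, the bearing and the nut where they are.

Things in the scene. Friction and masses are not known exactly. Their poses are not given: they have to be found in the camera images.
- locating_pin: Locating pin, 92 mm tall, 0.14 kg, upright in the wooden stand. Origin at the centre of its lower end, z up along it. Round steel shank 14 mm in diameter, 58 mm long (lower end chamfered 1.5 mm), then a square red head 24 x 24 mm, from 58 to 92 mm above the origin, flats facing along the pin's x and y. Grip it across two flats of the head.
- pin_tip (a point): Centre of the pin's lower end (the pin's origin).
- fixture: Blue box fixture bolted to the bench, 100 x 100 mm, 52 mm tall, with an aluminium cover 6 mm thick and two feet 10 x 124 mm, 8 mm high, at x = +-54 mm. Origin at the centre of its underside, z up. Hollow; inside lies a flat steel nest, which does not give way. With the pin home, the pin's origin is 4 mm above this origin and the pin's head 10 mm clear of the cover.
- mouth (a point): Centre of the cover's square mouth, 36 x 36 mm, level with the cover's top (52 mm above the bench). Two thin black slippery dust shutters, hinged on the mouth's edges at the fixture's y = +-18 mm, droop in a shallow vee and nearly meet in the middle; weak springs (under 1 N at the pin) let the pin push them down and aside.
- nest_top (a point): Point on the level top of the nest, straight under the mouth's centre, 28 mm below the cover's top. The nest has one round blind hole, 15.6 mm in diameter, 20 mm deep, with a plain edge. It cannot be seen and its place is not measured: its centre is 3 to 6.5 mm from this point, in any direction.
- pin_stand: Wooden block 64 x 64 x 36 mm, fixed to the bench, origin at the centre of its underside. Its central blind hole, 16 mm in diameter and 30 mm deep (floor 6 mm above the bench), holds the pin at the start; lift the pin straight up at least 30 mm to clear it.
- oil_bottle: Bystander: white oil bottle with a red spout, 40 mm in diameter, 105 mm tall, standing near the fixture; origin at the centre of its underside.
- bearing: Bystander: steel ball bearing, 52 mm in diameter, 15 mm high, lying flat near the stand; origin at the centre of its underside.
- nut_m16: Bystander: hexagon nut, 24 x 28 mm, 13 mm high, lying near the stand; origin at the centre of its underside.
Things that resemble listed ones, but are neither listed nor needed, are in the scene too. Of the things like the locating_pin, leave any that is turquoise; of the rest the larger one is meant. Of the things shaped like the pin_stand, the wooden one is meant.

How it is judged (in metres and radians):
On the way, in this order (a step that is already met when the one before it is completed fails the run):
1. the pin is lifted clear of its stand (z of pin_tip in the frame of pin_stand above 0.04 m and angle between locating_pin's own z axis and vertical below 0.3 rad), for 0.1 s.
2. the pin's lower end is through the shutters, down at the nest (z of pin_tip in the frame of fixture below 0.034 m and horizontal distance between pin_tip and mouth below 0.018 m), for 0.1 s.
At the end, for the whole second after the job is handed in: The pin stands in the nest's blind hole, its lower end less than 9 mm above the fixture's underside (4 mm is fully home) and within 11 mm of the mouth's centre, leaning less than 0.13 rad, at rest and released (z of pin_tip in the frame of fixture below 0.009 m and horizontal distance between pin_tip and mouth below 0.011 m and angle between locating_pin's own z axis and vertical below 0.13 rad and linear speed of locating_pin below 0.02 m/s and contact force between the fingers and locating_pin below 0.1 N); the robot touches nothing.
It fails at once if while it is not yet in the hole, the pin is pressed against the fixture or its nest with more than 25 N (contact force between locating_pin and fixture above 25 N and z of pin_tip in the frame of fixture above 0.018 m).
It fails at once if the pin is tipped over (more than 0.6 rad) (angle between locating_pin's own z axis and vertical above 0.6 rad).
It fails at once if the oil bottle is moved by more than 20 mm (distance of oil_bottle from where it was at the start of the episode above 0.02 m).
It fails at once if the bearing is moved by more than 20 mm (distance of bearing from where it was at the start of the episode above 0.02 m).
It fails at once if the nut is moved by more than 20 mm (distance of nut_m16 from where it was at the start of the episode above 0.02 m).
It also fails if it takes over 54 s, if anything falls off the work surface, if the arm or the gripper's body presses on something with over 40 N, if the wrist force passes 120 N, or if a joint passes its speed limit or range.

## Working session

There is one attempt and no reset: what is moved stays moved. The work goes in short steps, Python scripts to look and compute and a tool call to move; the robot and the scene stay as the last step left them, time stands still between calls to the robot, and variables do not carry over. Pictures are saved under pics/ and viewed, on a budget of 10 in all, crops included, one or two more only if the job needs it, and the job is handed in when it is done.

Besides the shell and the picture viewer there is one more tool, called after "Call:" in YAML: its name, and indented under it one key for each argument. drive_tool: Moves the arm, as the interface text tells. Its arguments: {"type":"object","properties":{"moves":{"type":"array"}},"required":["moves"]}

```bash
mkdir -p pics; python3 - <<'E'
from bench import *
import cv2
print(read_state())
for n in ("side","top","wrist"):
    p=camera_params(n); print(n,p["mtx"],p["dist"],p["extrinsics"])
    cv2.imwrite(f"pics/{n}0.png",get_image(n))
import numpy as np
a=cv2.imread("pics/top0.png")
E
```

```text
{'clock': 0.0, 'joints': array([-9.45402098e-01,  3.85564995e-01,  6.60123487e-03, -5.11786100e-04,
       -1.19401055e+00, -2.58567367e-01]), 'joint_vel': array([ 0.00194653, -0.00028514,  0.00049163,  0.00076515, -0.00119543,
       -0.00089427]), 'joint_efforts': array([-8.48126911e-04, -3.92287767e+01,  1.88398057e+01,  4.18600872e+00,
       -4.52113876e-03, -9.03941498e-06]), 'position': array([ 223.94987412, -582.87608996,  238.2049607 ]), 'ee_rot': array([-1.82293865e-01,  9.83243461e-01,  1.08607903e-03, -2.50810765e-04]), 'contact_force': array([0.43312218, 0.26343587, 0.77924969]), 'wrist_torque': array([0.00540681, 0.04333291, 0.02453239]), 'gripper_width': 85.32797515961599}
side [[438.56974686   0.         314.2928656 ]
 [  0.         438.56974686 200.05862575]
 [  0.           0.           1.        ]] [0.03844258 0.         0.         0.         0.        ] [[-7.64485669e-01  3.26047377e-01 -5.56106797e-01  6.82588001e+01]
 [-6.44595133e-01 -3.76375891e-01  6.65460971e-01  7.06937190e+02]
 [ 7.66661315e-03  8.67199110e-01  4.97902527e-01  4.91538916e+02]
 [ 0.00000000
[... 275 characters left out ...]
10e-01 -1.01175275e-01  4.43194359e+02]
 [-9.99988697e-01 -1.49878252e-03  4.51215660e-03  1.36197936e+02]
 [ 4.33735465e-03  1.01182920e-01  9.94858384e-01  9.39675514e+02]
 [ 0.00000000e+00  0.00000000e+00  0.00000000e+00  1.00000000e+00]]
wrist [[282.46022973   0.         319.07033358]
 [  0.         282.46022973 197.4916544 ]
 [  0.           0.           1.        ]] [0.01413211 0.         0.         0.         0.        ] [[-3.58290722e-01 -8.84000063e-01 -3.00285943e-01  1.46890180e+02]
 [ 9.33609626e-01 -3.38938958e-01 -1.16161304e-01 -6.12188489e+02]
 [ 9.07995547e-04 -3.21969364e-01  9.46749652e-01  3.72354403e+02]
 [ 0.00000000e+00  0.00000000e+00  0.00000000e+00  1.00000000e+00]]
```

View pics/top0.png

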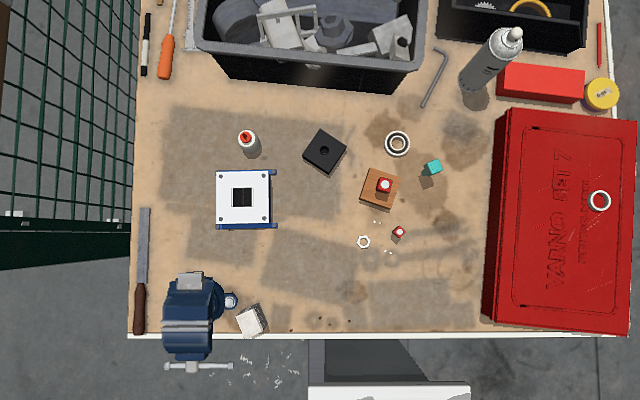

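View pics/side0.png

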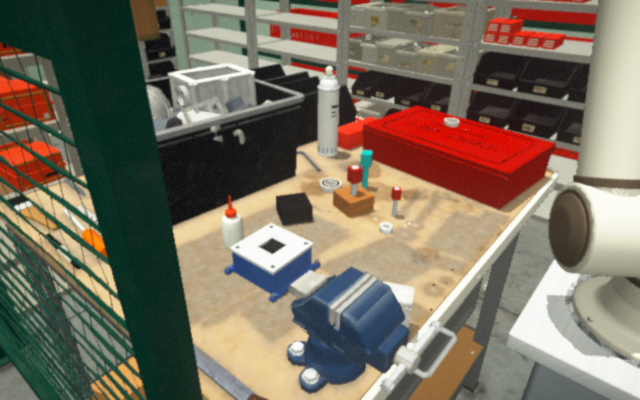

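The top view shows the wooden stand near (379,189) with the red head at (385,184), and the fixture mouth at (242,198). It also shows the bottle at (249,143), the bearing at (397,143), the nut at (363,241), and the decoys: a turquoise pin at (432,167) and a small pin at (399,231). The side view agrees with this layout.

```bash
cat > h.py <<'E'
import numpy as np, cv2
from bench import *
def ray(n,uv,P=None):
    p=P or camera_params(n); q=cv2.undistortPoints(np.array(uv,float).reshape(-1,1,2),p["mtx"],np.array(p["dist"])).reshape(-1,2)
    E=p["extrinsics"]; d=np.c_[q[:,0],-q[:,1],-np.ones(len(q))]@E[:3,:3].T
    return E[:3,3],d
def onz(n,uv,z,P=None):
    o,d=ray(n,uv,P); return o+d*((z-o[2])/d[:,2])[:,None]
def cross(n1,uv1,n2,uv2,P1=None,P2=None):
    a,d=ray(n1,[uv1],P1); b,e=ray(n2,[uv2],P2); d=d[0];e=e[0]
    t=np.linalg.lstsq(np.c_[d,-e],b-a,rcond=None)[0]; p=a+t[0]*d;q=b+t[1]*e
    return (p+q)/2,np.linalg.norm(p-q)
def blobs(m,roi,amin=20):
    x0,y0,x1,y1=roi; k=np.zeros_like(m); k[y0:y1,x0:x1]=m[y0:y1,x0:x1]
    cs,_=cv2.findContours(k,cv2.RETR_EXTERNAL,cv2.CHAIN_APPROX_NONE)
    return sorted([c for c in cs if cv2.contourArea(c)>amin],key=cv2.contourArea,reverse=True)
def red(im):
    h=cv2.cvtColor(im,cv2.COLOR_BGR2HSV); return cv2.inRange(h,(0,140,60),(6,255,255))|cv2.inRange(h,(170,120,60),(180,255,255))
E
python3 - <<'E'
from h import *
a=cv2.imread("pics/top0.png"); s=cv2.imread("pics/side0.png")
h=cv2.cvtColor(a,cv2.COLOR_BGR2HSV)
def rep(name,c,z):
    r=cv2.minAreaRect(c); b=onz("top",cv2.boxPoints(r),z); print(name,np.round(r[0],1),"ctr",b.mean(0).round(1),"sides",np.linalg.norm(b[1]-b[0]).round(1),np.linalg.norm(b[2]-b[1]).round(1),"ang",np.degrees(np.arctan2(*(b[1]-b[0])[[1,0]])).round(1))
for c in blobs(red(a),(360,160,420,250),8): rep("red",c,98)
wood=cv2.inRange(h,(5,110,60),(18,255,210)); 
for c in blobs(wood,(345,155,412,220))[:2]: rep("wood",c,36)
white=cv2.inRange(h,(0,0,180),(180,50,255))
for c in blobs(white,(205,160,280,235))[:2]: rep("cover",c,52)
blk=cv2.inRange(h,(0,0,0),(180,255,75))
for c in blobs(blk,(225,180,260,215))[:2]: rep("mouth",c,52)
hs=cv2.cvtColor(s,cv2.COLOR_BGR2HSV)
for c in blobs(red(s),(335,155,410,205),8): print("side red",cv2.boundingRect(c),cv2.moments(c)["m10"]/cv2.moments(c)["m00"],cv2.moments(c)["m01"]/cv2.moments(c)["m00"])
for c in blobs(cv2.inRange(hs,(0,0,0),(180,255,60)),(250,232,295,260)): 
    r=cv2.minAreaRect(c);print("side mouth",r[0],onz("side",[r[0]],52).round(1))
c=np.hstack([cv2.resize(a[150:230,345:445],None,fx=4,fy=4,interpolation=2),cv2.resize(s[150:230,320:420],None,fx=4,fy=4,interpolation=2)])
d=np.hstack([cv2.resize(a[155:235,200:300],None,fx=4,fy=4,interpolation=2),cv2.resize(s[220:300,222:322],None,fx=4,fy=4,interpolation=2)])
e=np.vstack([c,d])[:600]
cv2.imwrite("pics/c1.png",e)
E
```

```text
red [383.5 184.9] ctr [531.7  19.2  98. ] sides 26.7 25.7 ang -16.6
red [398.3 231.3] ctr [447.6  -6.1  98. ] sides 15.4 16.4 ang -45.7
wood [379.6 188.2] ctr [531.8  18.4  36. ] sides 67.3 65.5 ang -18.9
cover [242. 197.] ctr [513.9 283.9  52. ] sides 100.0 99.7 ang -90.1
mouth [241.5 197. ] ctr [513.6 284.8  52. ] sides 32.6 34.5 ang -90.1
side red (373, 155, 37, 19) 395.06962576153177 161.1379460400348
side red (348, 166, 14, 18) 354.3065476190476 174.78174603174602
side red (392, 188, 9, 12) 396.00262467191595 194.24409448818898
side mouth (272.11474609375, 246.23770141601562) [[511.8 286.7  52. ]]
```

View pics/c1.png

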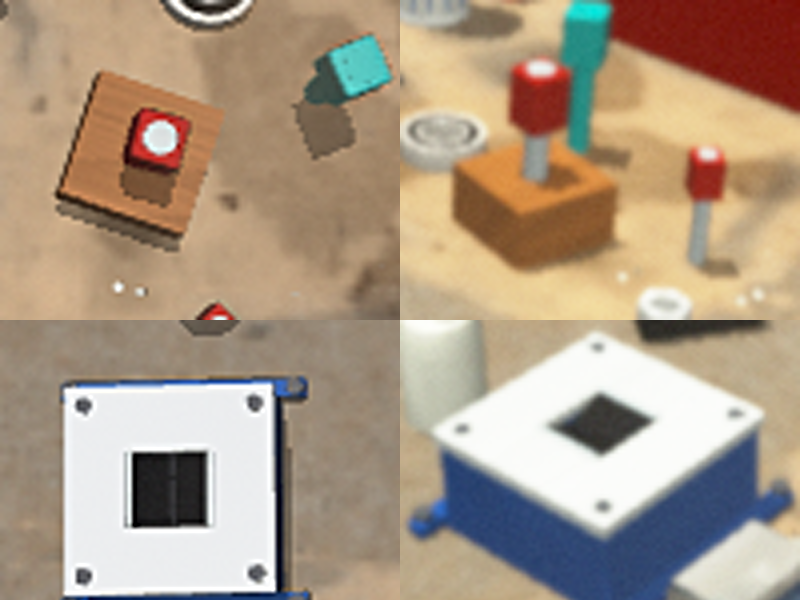

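The crop confirms it. The pin is upright in the stand with its flats turned about -17°, and the fixture is square to the world with the shutter slit along world x. I'll turn the tool about 38° and travel to a point above the pin for a wrist view.

Call:
drive_tool:
  moves:
    - [[0,0,0,0,0,0.11,0],[0,0,0,0,0,0.11,0],[0,0,0,0,0,0.11,0],[0,0,0,0,0,0.11,0],[0,0,0,0,0,0.11,0],[0,0,0,0,0,0.11,0],[0,0,0,0,0,0,0]]

```text
clock: 0.73
position: [224.1, -583.2, 238.9]
ee_rot: [0.147, 0.989, 0.0, -0.0]
contact_force: [0.3, 0.6, -0.8]
gripper_width: 85.1
```

Call:
drive_tool:
  moves:
    - [[-0.007,0.039,0,0,0,0,0],[-0.007,0.039,0,0,0,0,0],[-0.007,0.039,0,0,0,0,0],[-0.007,0.039,0,0,0,0,0],[-0.007,0.039,0,0,0,0,0],[-0.007,0.039,0,0,0,0,0],[-0.007,0.039,0,0,0,0,0],[-0.007,0.039,0,0,0,0,0]]

```text
clock: 1.4
position: [368.3, -299.1, 239.4]
ee_rot: [0.145, 0.989, -0.0, 0.0]
contact_force: [1.1, 0.1, 0.1]
gripper_width: 85.3
```

Call:
drive_tool:
  moves:
    - [[-0.007,0.039,0,0,0,0,0],[-0.007,0.039,0,0,0,0,0],[-0.007,0.039,0,0,0,0,0],[-0.007,0.039,0,0,0,0,0],[-0.007,0.039,0,0,0,0,0],[-0.007,0.039,0,0,0,0,0],[-0.007,0.039,0,0,0,0,0],[-0.007,0.039,0,0,0,0,0]]

```text
clock: 2.07
position: [512.1, -16.4, 239.5]
ee_rot: [0.144, 0.99, 0.0, 0.0]
contact_force: [0.7, -1.1, -0.1]
gripper_width: 85.3
```

Call:
drive_tool:
  moves:
    - [[-0.007,0.039,0,0,0,0,0],[0,0,0,0,0,0,0],[0,0,0,0,0,0,0],[0,0,0,0,0,0,0]]

```text
clock: 2.4
position: [529.2, 16.9, 238.9]
ee_rot: [0.145, 0.989, -0.0, -0.001]
contact_force: [-0.1, 0.0, 0.8]
gripper_width: 85.5
```

```bash
python3 - <<'E'
from h import *
from scipy.spatial.transform import Rotation as R
s=read_state();print(s["position"].round(1),R.from_quat(s["ee_rot"]).as_matrix().round(3),s["joints"].round(3),s["contact_force"].round(2),s["clock"])
P=camera_params("wrist");a=get_image("wrist");cv2.imwrite("pics/w1.png",a);np.save("w1P.npy",P,allow_pickle=True)
E
```

```text
[529.2  16.9 238.9] [[-0.958  0.287 -0.001]
 [ 0.287  0.958 -0.   ]
 [ 0.001 -0.001 -1.   ]] [ 0.338  0.223 -0.225 -0.    -1.124 -2.2  ] [-0.11  0.01  0.77] 2.4
```

View pics/w1.png

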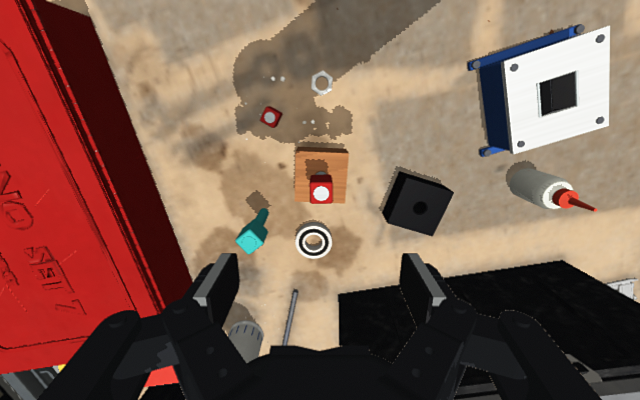

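The wrist view shows the red head at about (321,190) with its white dot at (321,193). The stand is square to the image, so its flats are aligned with the tool, and the fixture mouth is at (558,93). I'll measure these now.

```bash
python3 - <<'E'
from h import *
P=np.load("w1P.npy",allow_pickle=True).item()
a=cv2.imread("pics/w1.png");h=cv2.cvtColor(a,cv2.COLOR_BGR2HSV)
print(P["extrinsics"].round(2))
def rep(n,c,z):
    r=cv2.minAreaRect(c); b=onz("wrist",cv2.boxPoints(r),z,P); e=b[1]-b[0];print(n,np.round(r[0],1),b.mean(0).round(1),np.linalg.norm(e).round(1),np.linalg.norm(b[2]-b[1]).round(1),np.degrees(np.arctan2(e[1],e[0])).round(1))
white=cv2.inRange(h,(0,0,170),(180,60,255))
for c in blobs(white,(308,178,336,206),8): rep("dot",c,98)
rd=blobs(red(a),(300,165,345,215))[0]; rep("red",rd,98)
wood=cv2.inRange(h,(5,110,60),(18,255,230)); wc=blobs(wood,(285,140,360,215))[0]
rep("wood",wc,36)
for c in blobs(cv2.inRange(h,(0,0,0),(180,255,75)),(535,70,582,118)): rep("mouth",c,52)
for c in blobs(white,(470,15,620,165))[:1]: rep("cover",c,52)
# row extents of red
x,y,w,hh=cv2.boundingRect(rd);print(x,y,w,hh)
# dots in top & side
t=cv2.imread("pics/top0.png");s=cv2.imread("pics/side0.png")
def dot(im,roi):
    m=cv2.inRange(cv2.cvtColor(im,cv2.COLOR_BGR2HSV),(0,0,170),(180,60,255)); c=blobs(m,roi,3)[0]; M=cv2.moments(c); return M["m10"]/M["m00"],M["m01"]/M["m00"]
dt=dot(t,(378,178,394,192));ds=dot(s,(348,162,362,174));dw=dot(a,(308,178,336,206));print(dt,ds,dw)
print(onz("top",[dt],98),onz("side",[ds],98),onz("wrist",[dw],98,P))
print(cross("top",dt,"side",ds),cross("top",dt,"wrist",dw,None,P))
E
```

```text
[[ 2.9000e-01 -9.1000e-01 -3.1000e-01  4.5018e+02]
 [ 9.6000e-01  2.7000e-01  9.0000e-02  4.1640e+01]
 [-0.0000e+00 -3.2000e-01  9.5000e-01  3.7299e+02]
 [ 0.0000e+00  0.0000e+00  0.0000e+00  1.0000e+00]]
dot [321. 193.] [535.5  17.5  98. ] 14.7 14.8 119.5
red [321. 189.] [531.6  18.7  98. ] 22.0 29.8 73.3
wood [320.6 175.1] [533.6  17.9  36. ] 71.4 63.3 159.1
mouth [558.   93.4] [515.9 284.1  52. ] 40.4 35.3 89.9
cover [561.5  89.3] [515.2 286.6  52. ] 117.1 105.8 88.7
310 175 23 29
(384.6744186046512, 183.91860465116278) (354.6049382716049, 166.49382716049382) (320.81397849462365, 193.0483870967742)
[[533.40352829  17.10798037  98.        ]] [[534.82120092  18.74486918  98.        ]] [[535.45426781  17.36926781  98.        ]]
(array([534.30491679,  17.64503912,  97.69324166]), np.float64(2.0891445226447245)) (array([532.39538092,  18.35647763, 107.73633843]), np.float64(0.26419353920675065))
```

The three views agree on the head centre to within 2 mm: (534.5, 17.5, 98). The flats are at 73.3°, which matches the tool. Next is the descent and grasp.

Call:
drive_tool:
  moves:
    - [[-0.005,0.002,0.03,0,0,0,0],[0,0,0.04,0,0,0,0],[0,0,0.04,0,0,0,0],[0,0,0.03,0,0,0,0],[0,0,0.02,0,0,0,0],[0,0,0.006,0,0,0,0],[0,0,0,0,0,0,0],[0,0,0,0,0,0,0]]

```text
clock: 3.12
position: [535.8, 16.8, 74.4]
ee_rot: [0.146, 0.989, 0.0, 0.001]
contact_force: [0.4, 0.3, 0.0]
gripper_width: 85.3
```

```bash
python3 - <<'E'
from h import *
s=read_state();print(s["position"],s["contact_force"])
cv2.imwrite("pics/w2.png",get_image("wrist"))
E
```

```text
[535.76298889  16.79097393  74.4460221 ] [0.44573158 0.33175506 0.04789813]
```

View pics/w2.png

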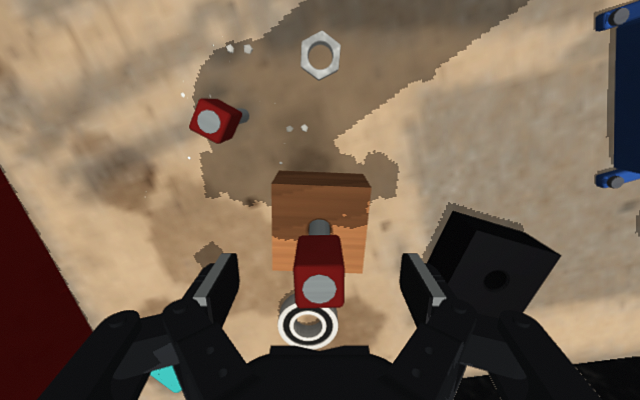

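The head, with its dot at (319,289), is centred between the open fingers. I'll close the gripper.

Call:
drive_tool:
  moves:
    - [[0,0,0,0,0,0,255],[0,0,0,0,0,0,255],[0,0,0,0,0,0,255],[0,0,0,0,0,0,255],[0,0,0,0,0,0,255],[0,0,0,0,0,0,255],[0,0,0,0,0,0,255],[0,0,0,0,0,0,255]]

```text
clock: 3.83
position: [535.3, 17.4, 73.8]
ee_rot: [0.146, 0.989, -0.0, 0.0]
contact_force: [-0.4, -1.1, 5.2]
gripper_width: 23.0
```

Call:
drive_tool:
  moves:
    - [[0,0,0,0,0,0,255],[0,0,0,0,0,0,255]]

```text
clock: 4.0
position: [535.3, 17.4, 73.8]
ee_rot: [0.146, 0.989, 0.0, 0.0]
contact_force: [-1.0, 0.6, 5.4]
gripper_width: 23.4
```

Call:
drive_tool:
  moves:
    - [[0,0,-0.005,0,0,0,255],[0,0,-0.015,0,0,0,255],[0,0,-0.02,0,0,0,255],[0,0,-0.02,0,0,0,255],[0,0,-0.02,0,0,0,255],[0,0,-0.01,0,0,0,255],[0,0,0,0,0,0,255],[0,0,0,0,0,0,255]]

```text
clock: 4.67
position: [534.6, 17.5, 162.7]
ee_rot: [0.146, 0.989, 0.0, -0.0]
contact_force: [-0.0, -0.1, -2.6]
gripper_width: 23.3
```

```bash
python3 - <<'E'
from h import *
s=read_state();print(s["position"],s["contact_force"],s["gripper_width"])
S=get_image("side");w=get_image("wrist");cv2.imwrite("pics/side3.png",S);cv2.imwrite("pics/w3.png",w)
cv2.imwrite("pics/c3.png",np.vstack([cv2.resize(S[80:240,250:450],(640,512))[:,:],cv2.resize(w,(640,400))])[:, :] if 0 else np.hstack([cv2.resize(S[90:230,280:420],(400,400),interpolation=2),w[100:,120:520].copy() if 0 else cv2.resize(w[150:350,220:420],(400,400))]))
E
```

```text
[534.55716591  17.4662191  162.73306325] [-0.01274225 -0.05263037 -2.60951066] 23.26792149353463
```

View pics/c3.png

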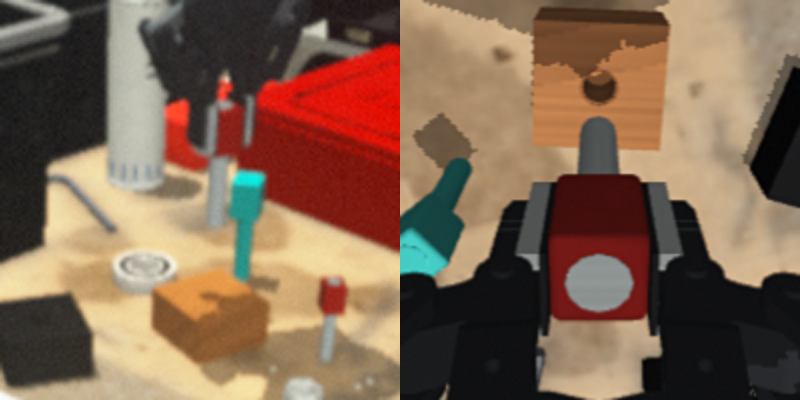

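The pin hangs straight and is gripped square across the flats, with the tip well above the stand. Now to above the fixture.

Call:
drive_tool:
  moves:
    - [[0.006,0.0155,0,0,0,0,255],[0.012,0.031,0,0,0,0,255],[0.014,0.037,0,0,0,0,255],[0.014,0.037,0,0,0,0,255],[0.014,0.037,0,0,0,0,255],[0.014,0.037,0,0,0,0,255],[0.012,0.031,0,0,0,0,255],[0.01,0.025,0,0,0,0,255]]

```text
clock: 5.43
position: [514.5, 287.2, 161.4]
ee_rot: [0.145, 0.989, -0.001, -0.001]
contact_force: [0.2, 0.5, -1.6]
gripper_width: 23.2
```

Call:
drive_tool:
  moves:
    - [[0,0,0,0,0,0,255],[0,0,0,0,0,0,255],[0,0,0,0,0,0,255],[0,0,0,0,0,0,255]]

```text
clock: 5.77
position: [515.2, 283.7, 162.4]
ee_rot: [0.147, 0.989, -0.001, -0.001]
contact_force: [-0.1, -0.7, -1.3]
gripper_width: 23.0
```

```bash
python3 - <<'E'
from h import *
s=read_state();print(s["position"],s["contact_force"],s["joints"].round(2))
P=camera_params("wrist");w=get_image("wrist");cv2.imwrite("pics/w4.png",w);np.save("w4P.npy",P,allow_pickle=True)
h=cv2.cvtColor(w,cv2.COLOR_BGR2HSV)
z=s["position"][2]
c=blobs(cv2.inRange(h,(0,0,110),(180,60,255)),(295,265,345,310),30)
if c:
    M=cv2.moments(c[0]);d=(M["m10"]/M["m00"],M["m01"]/M["m00"]);print("dot",d,(onz("wrist",[d],z+24.2,P)[0]).round(1))
E
```

```text
[515.22226781 283.69720806 162.36679814] [-0.09757112 -0.66502167 -1.31189409] [ 0.78  0.39 -0.19 -0.   -0.99 -2.64]
dot (319.06324404761904, 291.1956845238095) [515.8 284.4 186.6]
```

View pics/w4.png

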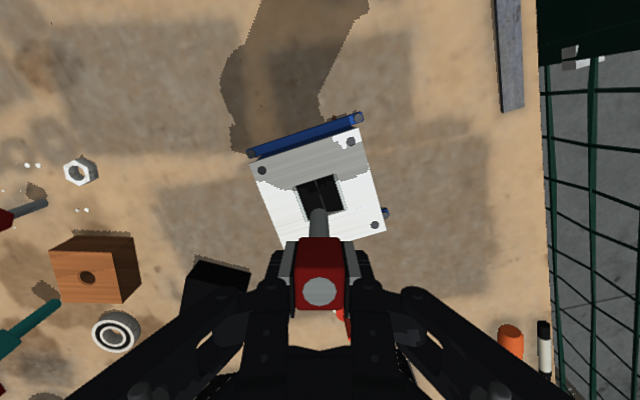

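The tip hangs just over the cover. The visible mouth corners are near (297,189), (334,175) and (344,209), and the cover screws at (262,170), (351,142) and (375,225). I'll take the mouth centre from the screws and corners.

```bash
python3 - <<'E'
from h import *
P=np.load("w4P.npy",allow_pickle=True).item();w=cv2.imread("pics/w4.png");g=cv2.cvtColor(w,cv2.COLOR_BGR2GRAY)
def dark(g,u,v,r=5):
    q=g[v-r:v+r+1,u-r:u+r+1].astype(float); k=np.clip(np.median(q)-25-q,0,None); yy,xx=np.mgrid[v-r:v+r+1,u-r:u+r+1]; return (k*xx).sum()/k.sum(),(k*yy).sum()/k.sum()
sc=[dark(g,262,170),dark(g,351,142),dark(g,375,225)];X=onz("wrist",sc,52,P);print(np.round(sc,1).tolist(),X.round(1).tolist(),"ctr",(X[0]+X[2])/2)
h=cv2.cvtColor(w,cv2.COLOR_BGR2HSV)
c=blobs(cv2.inRange(g,0,75),(290,168,350,222))[0]
pts=cv2.approxPolyDP(c,3,True).reshape(-1,2);print(pts.tolist());print(onz("wrist",pts,52,P).round(1).tolist())
t=cv2.imread("pics/top0.png");gt=cv2.cvtColor(t,cv2.COLOR_BGR2GRAY)
st=[dark(gt,221,176,3),dark(gt,264,176,3),dark(gt,264,218,3),dark(gt,221,218,3)];Y=onz("top",st,52);print(Y.round(1).tolist(),Y.mean(0))
print("spout",onz("top",[(245,135)],100))
E
```

```text
[[261.5, 170.1], [350.7, 141.8], [374.3, 224.5]] [[476.3, 242.6, 52.0], [475.2, 324.6, 52.0], [556.4, 326.1, 52.0]] ctr [516.38345639 284.37220753  52.        ]
[[332, 174], [296, 186], [310, 221], [327, 221], [328, 211], [343, 209]]
[[497.8, 301.4, 52.0], [499.1, 267.3, 52.0], [535.5, 269.0, 52.0], [540.1, 284.4, 52.0], [530.7, 288.1, 52.0], [532.8, 302.0, 52.0]]
[[554.2, 326.1, 52.0], [555.4, 243.8, 52.0], [473.8, 241.9, 52.0], [472.4, 324.5, 52.0]] [513.92275251 284.08033461  52.        ]
spout [[623.76751309 272.15617869 100.        ]]
```

In the same wrist view the pin axis (515.8, 284.4) and the mouth (516.4, 284.4) agree to 0.6 mm. I'll descend through the shutters to about 5 mm above the nest.

Call:
drive_tool:
  moves:
    - [[0,0,0.015,0,0,0,255],[0,0,0.015,0,0,0,255],[0,0,0.01,0,0,0,255],[0,0,0.008,0,0,0,255],[0,0,0.008,0,0,0,255],[0,0,0.006,0,0,0,255],[0,0,0.003,0,0,0,255],[0,0,0,0,0,0,255]]

```text
clock: 6.48
position: [515.3, 284.7, 97.7]
ee_rot: [0.146, 0.989, -0.0, -0.0]
contact_force: [-0.1, 0.8, -1.7]
gripper_width: 23.6
```

Call:
drive_tool:
  moves:
    - [[0,0,0,0,0,0,255],[0,0,0,0,0,0,255]]

```text
clock: 6.65
position: [515.8, 285.2, 98.8]
ee_rot: [0.146, 0.989, 0.0, 0.0]
contact_force: [-0.3, -0.4, -2.6]
gripper_width: 23.0
```

Call:
drive_tool:
  moves:
    - [[0,0,0.001,0,0,0,255],[0,0,0.001,0,0,0,255],[0,0,0.001,0,0,0,255],[0,0,0.001,0,0,0,255],[0,0,0.001,0,0,0,255],[0,0,0,0,0,0,255]]

```text
clock: 7.15
position: [515.4, 284.8, 93.0]
ee_rot: [0.146, 0.989, -0.0, -0.0]
contact_force: [0.4, -1.0, -2.3]
gripper_width: 22.9
```

Call:
drive_tool:
  moves:
    - [[0,0,0.0005,0,0,0,255],[0,0,0,0,0,0,255]]

```text
clock: 7.32
position: [515.5, 284.9, 92.7]
ee_rot: [0.146, 0.989, -0.0, -0.0]
contact_force: [0.2, -0.4, -1.8]
gripper_width: 23.3
```

Call:
drive_tool:
  moves:
    - [[0,0,0.0005,0,0,0,255],[0,0,0,0,0,0,255]]

```text
clock: 7.48
position: [515.6, 284.9, 92.3]
ee_rot: [0.146, 0.989, 0.0, -0.0]
contact_force: [-0.1, 0.1, -1.4]
gripper_width: 23.3
```

Call:
drive_tool:
  moves:
    - [[0,0,0.0003,0,0,0,255],[0,0,0,0,0,0,255]]

```text
clock: 7.65
position: [515.6, 284.9, 92.0]
ee_rot: [0.146, 0.989, 0.0, 0.0]
contact_force: [-1.1, 0.3, -1.4]
gripper_width: 22.9
```

Call:
drive_tool:
  moves:
    - [[0,0,0.0003,0,0,0,255],[0,0,0,0,0,0,255]]

```text
clock: 7.82
position: [515.6, 284.9, 91.8]
ee_rot: [0.146, 0.989, 0.0, 0.0]
contact_force: [-0.5, 0.3, -0.8]
gripper_width: 23.4
```

Call:
drive_tool:
  moves:
    - [[0,0,0.0003,0,0,0,255],[0,0,0,0,0,0,255]]

```text
clock: 7.98
position: [515.6, 285.0, 91.7]
ee_rot: [0.146, 0.989, 0.0, 0.0]
contact_force: [-0.5, -0.7, 0.3]
gripper_width: 23.2
```

Call:
drive_tool:
  moves:
    - [[0,0,0.0003,0,0,0,255],[0,0,0,0,0,0,255]]

```text
clock: 8.15
position: [515.7, 285.0, 91.6]
ee_rot: [0.146, 0.989, 0.0, 0.0]
contact_force: [-1.5, -0.3, 1.3]
gripper_width: 23.3
```

Contact is at TCP z of about 91.8, so the tip is at 24 as it should be, with a stiffness near 3–4 N/mm. I'll compute the spiral rows in tool axes.

```bash
python3 - <<'E'
import numpy as np
p=1.9/(2*np.pi); th=[0.]; 
while p*th[-1]<7.4:
    r=max(p*th[-1],0.0); th.append(th[-1]+min(1.25/np.hypot(r,p),1.0))
th=np.array(th); xy=np.c_[p*th*np.cos(th),p*th*np.sin(th)].round(1); d=np.diff(xy,axis=0).round(1)
for i in range(0,len(d),4): print(i//4,"r%.1f"%np.hypot(*xy[min(i+4,len(d))]),d[i:i+4].tolist(),xy[min(i+4,len(d))].tolist())
E
```

```text
0 r1.2 [[0.2, 0.3], [-0.5, 0.2], [-0.6, -0.4], [0.1, -1.0]] [-0.8, -0.9]
1 r2.1 [[1.2, -0.5], [1.2, 0.6], [0.3, 1.2], [-0.5, 1.2]] [1.4, 1.6]
2 r2.8 [[-1.1, 0.7], [-1.2, 0.0], [-1.2, -0.6], [-0.6, -1.1]] [-2.7, 0.6]
3 r3.3 [[-0.1, -1.3], [0.4, -1.2], [0.9, -0.9], [1.1, -0.5]] [-0.4, -3.3]
4 r3.7 [[1.3, 0.0], [1.2, 0.5], [0.9, 0.8], [0.6, 1.1]] [3.6, -0.9]
5 r4.2 [[0.2, 1.3], [-0.2, 1.2], [-0.6, 1.1], [-0.9, 0.9]] [2.1, 3.6]
6 r4.5 [[-1.2, 0.5], [-1.2, 0.2], [-1.3, -0.2], [-1.1, -0.5]] [-2.7, 3.6]
7 r4.8 [[-0.9, -0.9], [-0.7, -1.0], [-0.4, -1.2], [0.0, -1.3]] [-4.7, -0.8]
8 r5.1 [[0.3, -1.2], [0.5, -1.1], [0.9, -0.9], [1.1, -0.7]] [-1.9, -4.7]
9 r5.4 [[1.1, -0.4], [1.3, -0.1], [1.2, 0.2], [1.2, 0.4]] [2.9, -4.6]
10 r5.6 [[1.0, 0.8], [0.8, 0.9], [0.6, 1.1], [0.3, 1.3]] [5.6, -0.5]
11 r5.9 [[0.1, 1.2], [-0.2, 1.2], [-0.5, 1.2], [-0.7, 1.0]] [4.3, 4.1]
12 r6.2 [[-1.0, 0.9], [-1.0, 0.6], [-1.2, 0.4], [-1.3, 0.2]] [-0.2, 6.2]
13 r6.4 [[-1.2, -0.1], [-1.2, -0.4], [-1.1, -0.5], [-1.0, -0.8]] [-4.7, 4.4]
14 r6.7 [[-0.8, -1.0], [-0.6, -1.1], [-0.4, -1.2], [-0.2, -1.2]] [-6.7, -0.1]
15 r6.9 [[0.1, -1.3], [0.3, -1.2], [0.6, -1.1], [0.7, -1.0]] [-5.0, -4.7]
16 r7.1 [[0.9, -0.9], [1.1, -0.7], [1.1, -0.5], [1.2, -0.3]] [-0.7, -7.1]
17 r7.3 [[1.3, 0.0], [1.2, 0.1], [1.2, 0.4], [1.1, 0.6]] [4.1, -6.0]
18 r7.4 [[1.0, 0.7], [0.9, 1.0]] [6.0, -4.3]
```

Call:
drive_tool:
  moves:
    - [[-0.0003,-0.001,0,0,0,0,255],[0,0,0.0005,0,0,0,255],[0,0,0.0004,0,0,0,255],[0,0,0,0,0,0,255],[0,0,0,0,0,0,255]]

```text
clock: 8.57
position: [516.0, 284.6, 91.5]
ee_rot: [0.146, 0.989, 0.001, 0.001]
contact_force: [-2.7, 1.2, 6.7]
gripper_width: 22.7
```

Call:
drive_tool:
  moves:
    - [[0.0002,0.0003,-0.0002,0,0,0,255],[-0.0005,0.0002,0,0,0,0,255],[-0.0006,-0.0004,0,0,0,0,255],[0.0001,-0.001,0,0,0,0,255],[0,0,0,0,0,0,255]]

```text
clock: 8.98
position: [516.3, 284.0, 91.5]
ee_rot: [0.146, 0.989, 0.001, 0.001]
contact_force: [-3.0, 2.5, 5.4]
gripper_width: 23.2
```

Call:
drive_tool:
  moves:
    - [[0.0012,-0.0005,0,0,0,0,255],[0.0012,0.0006,0,0,0,0,255],[0.0003,0.0012,0,0,0,0,255],[-0.0005,0.0012,0,0,0,0,255],[0,0,0,0,0,0,255]]

```text
clock: 9.4
position: [515.5, 285.1, 91.4]
ee_rot: [0.146, 0.989, -0.001, 0.001]
contact_force: [1.3, -2.2, 8.1]
gripper_width: 23.0
```

Call:
drive_tool:
  moves:
    - [[-0.0011,0.0007,-0.0005,0,0,0,255],[-0.0012,0,0,0,0,0,255],[-0.0012,-0.0006,0,0,0,0,255],[-0.0006,-0.0011,0,0,0,0,255],[0,0,0,0,0,0,255],[0,0,0,0,0,0,255]]

```text
clock: 9.9
position: [517.2, 284.0, 91.5]
ee_rot: [0.146, 0.989, -0.0, -0.001]
contact_force: [-5.0, 3.4, 9.2]
gripper_width: 23.3
```

Call:
drive_tool:
  moves:
    - [[0,0,-0.0005,0,0,0,255],[0,0,0,0,0,0,255]]

```text
clock: 10.07
position: [517.2, 283.9, 91.6]
ee_rot: [0.146, 0.989, -0.0, -0.001]
contact_force: [-4.8, 3.1, 5.6]
gripper_width: 23.5
```

```bash
python3 -c "
from bench import *
s=read_state();print(s['position'],s['contact_force'],s['wrist_torque'])"
```

```text
[517.2408715  283.91472718  91.56173784] [-4.79779571  3.12888958  5.59001205] [ 0.71310261  1.40219962 -0.00462467]
```

Call:
drive_tool:
  moves:
    - [[-0.0001,-0.0013,0,0,0,0,255],[0.0004,-0.0012,0,0,0,0,255],[0.0009,-0.0009,0,0,0,0,255],[0.0011,-0.0005,0,0,0,0,255],[0,0,0,0,0,0,255],[0,0,0,0,0,0,255]]

```text
clock: 10.57
position: [515.8, 281.1, 91.8]
ee_rot: [0.146, 0.989, 0.001, 0.001]
contact_force: [1.8, 2.0, 3.5]
gripper_width: 23.3
```

Call:
drive_tool:
  moves:
    - [[0.0013,0,0,0,0,0,255],[0.0012,0.0005,0,0,0,0,255],[0.0009,0.0008,0,0,0,0,255],[0.0006,0.0011,0,0,0,0,255],[0,0,0,0,0,0,255],[0,0,0,0,0,0,255]]

```text
clock: 11.07
position: [511.8, 282.7, 91.7]
ee_rot: [0.146, 0.989, -0.001, -0.0]
contact_force: [4.1, -3.0, 5.5]
gripper_width: 23.3
```

Call:
drive_tool:
  moves:
    - [[0.0002,0.0013,0,0,0,0,255],[-0.0002,0.0012,0,0,0,0,255],[-0.0006,0.0011,0,0,0,0,255],[-0.0009,0.0009,0,0,0,0,255],[0,0,0,0,0,0,255],[0,0,0,0,0,0,255]]

```text
clock: 11.57
position: [512.3, 283.7, 91.6]
ee_rot: [0.146, 0.989, -0.005, -0.003]
contact_force: [-0.6, -7.7, 12.0]
gripper_width: 23.0
```

There is a clear lateral catch here: y lags 4 mm with 7.7 N. The chamfer is probably in the hole's rim, so I'll back the command off to relieve it.

Call:
drive_tool:
  moves:
    - [[0.0007,-0.0023,0,0,0,0,255],[0.0006,-0.0023,0,0,0,0,255],[0,0,0,0,0,0,255],[0,0,0,0,0,0,255]]

```text
clock: 11.9
position: [511.6, 282.8, 91.7]
ee_rot: [0.146, 0.989, -0.001, -0.0]
contact_force: [2.7, -0.7, 5.9]
gripper_width: 23.6
```

Call:
drive_tool:
  moves:
    - [[0,0,-0.0005,0,0,0,255],[0,0,0,0,0,0,255]]

```text
clock: 12.07
position: [511.5, 283.0, 91.7]
ee_rot: [0.146, 0.989, -0.001, -0.001]
contact_force: [2.3, -2.9, 3.2]
gripper_width: 23.3
```

Call:
drive_tool:
  moves:
    - [[0.0002,0.0013,0,0,0,0,255],[0,0.0012,0,0,0,0,255],[0,0,0,0,0,0,255],[0,0,0,0,0,0,255]]

```text
clock: 12.4
position: [511.4, 284.1, 91.7]
ee_rot: [0.146, 0.989, -0.003, -0.001]
contact_force: [1.7, -5.4, 6.6]
gripper_width: 23.3
```

Even with the command raised the normal force stays up, so I'll lift a few mm to unload and check the pin's seat in the grip.

Call:
drive_tool:
  moves:
    - [[0,0,-0.002,0,0,0,255],[0,0,-0.002,0,0,0,255],[0,0,0,0,0,0,255],[0,0,0,0,0,0,255],[0,0,0,0,0,0,255]]

```text
clock: 12.82
position: [511.8, 286.2, 95.1]
ee_rot: [0.146, 0.989, -0.001, -0.001]
contact_force: [-0.7, 0.7, -1.4]
gripper_width: 23.2
```

```bash
python3 - <<'E'
from h import *
s=read_state();print(s["position"],s["ee_rot"].round(4),s["contact_force"])
P=camera_params("wrist");w=get_image("wrist");S=get_image("side");cv2.imwrite("pics/w5.png",w);cv2.imwrite("pics/side5.png",S)
h=cv2.cvtColor(w,cv2.COLOR_BGR2HSV);z=s["position"][2]
c=blobs(cv2.inRange(h,(0,0,110),(180,60,255)),(295,265,345,310),30)
if c:
    M=cv2.moments(c[0]);d=(M["m10"]/M["m00"],M["m01"]/M["m00"]);print("dot",d,(onz("wrist",[d],z+24.2,P)[0]).round(1))
cv2.imwrite("pics/c5.png",np.hstack([cv2.resize(w[120:320,220:420],(400,400)),cv2.resize(S[170:290,210:330],(400,400),interpolation=2)]))
E
```

```text
[511.80089174 286.23900211  95.09369703] [ 1.461e-01  9.893e-01 -6.000e-04 -8.000e-04] [-0.71852992  0.69592666 -1.43933916]
dot (319.08161258603735, 291.21017699115043) [512.3 286.9 119.3]
```

View pics/c5.png

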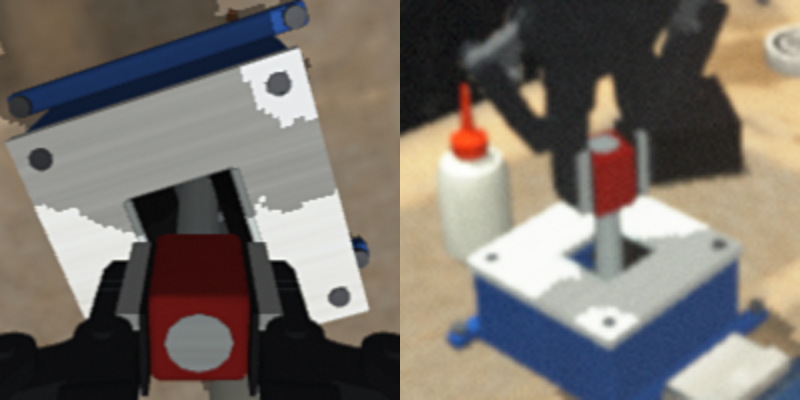

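The dot in the wrist image has moved by less than 0.02 px, so the pin has not slipped. The drag was plain friction (μ≈0.6) against a soft arm. I'll carry on around the spiral in light dabs (lift, shift, press about 6 N), starting here at r≈4.7.

Call:
drive_tool:
  moves:
    - [[0,0,0.0015,0,0,0,255],[0,0,0.0015,0,0,0,255],[0,0,0.001,0,0,0,255],[0,0,0.0007,0,0,0,255],[0,0,0,0,0,0,255],[0,0,0,0,0,0,255]]

```text
clock: 13.42
position: [512.6, 286.4, 91.7]
ee_rot: [0.146, 0.989, 0.0, 0.0]
contact_force: [-1.4, -0.7, 3.3]
gripper_width: 23.0
```

Call:
drive_tool:
  moves:
    - [[0,0,-0.0025,0,0,0,255],[0,0,0,0,0,0,255],[-0.0012,0.0021,0,0,0,0,255],[0,0,0,0,0,0,255],[0,0,0.0015,0,0,0,255],[0,0,0.001,0,0,0,255],[0,0,0,0,0,0,255],[0,0,0,0,0,0,255]]

```text
clock: 14.08
position: [514.5, 288.2, 91.2]
ee_rot: [0.146, 0.989, 0.0, 0.0]
contact_force: [0.8, 0.3, -1.5]
gripper_width: 23.3
```

At this dab z went to 91.2 with no contact force, so the tip has dropped below the nest surface: this is the hole. I'll feed down gently.

Call:
drive_tool:
  moves:
    - [[0,0,0.0005,0,0,0,255],[0,0,0.0005,0,0,0,255],[0,0,0,0,0,0,255],[0,0,0,0,0,0,255]]

```text
clock: 14.42
position: [514.7, 288.3, 90.6]
ee_rot: [0.146, 0.989, 0.0, 0.0]
contact_force: [0.8, 0.4, 0.4]
gripper_width: 23.1
```

Call:
drive_tool:
  moves:
    - [[0,0,0.0005,0,0,0,255],[0,0,0.0005,0,0,0,255],[0,0,0,0,0,0,255],[0,0,0,0,0,0,255]]

```text
clock: 14.75
position: [514.9, 288.4, 89.8]
ee_rot: [0.146, 0.989, 0.001, 0.001]
contact_force: [1.4, -0.0, 2.8]
gripper_width: 23.2
```

Call:
drive_tool:
  moves:
    - [[-0.0005,0.0001,0,0,0,0,255],[0,0,0.0005,0,0,0,255],[0,0,0.0005,0,0,0,255],[0,0,0,0,0,0,255],[0,0,0,0,0,0,255]]

```text
clock: 15.17
position: [515.3, 288.4, 88.1]
ee_rot: [0.146, 0.989, 0.001, 0.001]
contact_force: [3.1, 1.4, -0.6]
gripper_width: 23.4
```

Call:
drive_tool:
  moves:
    - [[-0.0008,0.0008,0,0,0,0,255],[0,0,0.001,0,0,0,255],[0,0,0.001,0,0,0,255],[0,0,0.001,0,0,0,255],[0,0,0,0,0,0,255],[0,0,0,0,0,0,255]]

```text
clock: 15.67
position: [515.7, 288.5, 84.9]
ee_rot: [0.146, 0.989, -0.0, -0.0]
contact_force: [2.8, 1.0, -1.1]
gripper_width: 23.0
```

Call:
drive_tool:
  moves:
    - [[-0.0005,0.0003,0.001,0,0,0,255],[0,0,0.002,0,0,0,255],[0,0,0.002,0,0,0,255],[0,0,0.002,0,0,0,255],[0,0,0.002,0,0,0,255],[0,0,0.001,0,0,0,255],[0,0,0,0,0,0,255],[0,0,0,0,0,0,255]]

```text
clock: 16.33
position: [516.0, 288.4, 74.6]
ee_rot: [0.146, 0.989, -0.0, -0.0]
contact_force: [2.3, 0.6, -2.5]
gripper_width: 23.0
```

Call:
drive_tool:
  moves:
    - [[-0.0004,0,0.001,0,0,0,255],[0,0,0.001,0,0,0,255],[0,0,0.0007,0,0,0,255],[0,0,0,0,0,0,255],[0,0,0,0,0,0,255]]

```text
clock: 16.75
position: [516.4, 288.2, 72.3]
ee_rot: [0.146, 0.989, -0.0, -0.0]
contact_force: [0.2, 0.5, -2.3]
gripper_width: 23.5
```

Call:
drive_tool:
  moves:
    - [[0,0,0.0005,0,0,0,255],[0,0,0.0005,0,0,0,255],[0,0,0,0,0,0,255],[0,0,0,0,0,0,255]]

```text
clock: 17.08
position: [516.5, 288.3, 71.8]
ee_rot: [0.146, 0.989, -0.0, -0.0]
contact_force: [-0.7, -1.3, 2.0]
gripper_width: 23.1
```

It bottoms at TCP z = 71.8, exactly the predicted home height. Release and back straight off.

Call:
drive_tool:
  moves:
    - [[0,0,0,0,0,0,0],[0,0,0,0,0,0,0],[0,0,0,0,0,0,0],[0,0,0,0,0,0,0],[0,0,0,0,0,0,0],[0,0,0,0,0,0,0],[0,0,0,0,0,0,0],[0,0,0,0,0,0,0]]

```text
clock: 17.75
position: [516.8, 288.6, 71.5]
ee_rot: [0.146, 0.989, 0.0, 0.0]
contact_force: [-1.0, -0.2, -1.0]
gripper_width: 85.6
```

Call:
drive_tool:
  moves:
    - [[0,0,-0.01,0,0,0,0],[0,0,-0.03,0,0,0,0],[0,0,-0.04,0,0,0,0],[0,0,-0.03,0,0,0,0],[0,0,-0.01,0,0,0,0],[0,0,0,0,0,0,0],[0,0,0,0,0,0,0]]

```text
clock: 18.33
position: [516.5, 288.5, 192.0]
ee_rot: [0.146, 0.989, 0.001, 0.0]
contact_force: [0.1, -0.1, -1.1]
gripper_width: 85.8
```

```bash
python3 - <<'E'
from h import *
s=read_state();print(s["position"],s["contact_force"],s["gripper_width"])
w=get_image("wrist");S=get_image("side")
cv2.imwrite("pics/c6.png",np.hstack([cv2.resize(w[80:330,195:445],(400,400)),cv2.resize(S[170:290,210:330],(400,400),interpolation=2)]))
P=camera_params("wrist");h=cv2.cvtColor(w,cv2.COLOR_BGR2HSV)
rd=blobs(red(w),(200,100,440,320))[0];x,y,ww,hh=cv2.boundingRect(rd)
c=blobs(cv2.inRange(h,(0,0,120),(180,60,255)),(x,y,x+ww,y+hh),20)[0];M=cv2.moments(c);print(onz("wrist",[(M["m10"]/M["m00"],M["m01"]/M["m00"])],96,P))
hs=cv2.cvtColor(S,cv2.COLOR_BGR2HSV)
E
```

```text
[516.45786254 288.5154319  191.98401436] [ 0.05688456 -0.05572984 -1.11122073] 85.77720614092055
[[515.22123133 287.8058967   96.        ]]
```

View pics/c6.png

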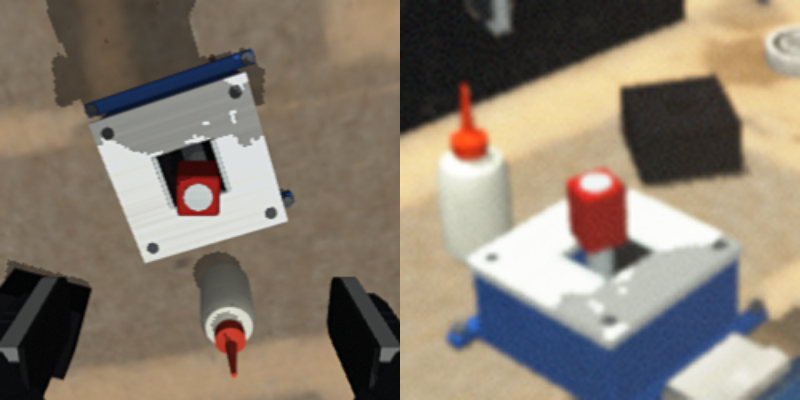

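The pin stands upright, its head just clear of the cover. The gripper is open and well above it, and the bottle is undisturbed.

```bash
python3 -c "
from bench import *
print(job_done())"
```

```text
the job is handed in; nothing more can be done
None
```

The pin is standing in the hidden hole, released, and the job was handed in at about 18.4 s of the 54 s allowed.

**What I did:**
- I lifted the pin from the wooden stand, pushed it through the shutters and felt for the nest. Contact came where expected, with the tip 24 mm above the bench.
- I started the spiral by dragging the tip, but friction made it stick. I finished the search with light dabs (lift, shift, press) around the same ring.
- The tip dropped in about 4.6 mm from the mouth's centre. Contact force while feeling stayed under about 16 N in the readings, which I saw only at the end of each move.

**Last checks:**
- **Depth:** the pin bottomed at tool height 71.8 mm, which matches the tip 4 mm above the fixture's underside.
- **Position:** the wrist picture puts the head centre at (515, 288), about 4 mm from the mouth's centre.
- **Pictures:** the pin stands upright with a small gap above the cover, the bottle is in place, and the gripper is open and about 120 mm clear.
- **Bearing and nut:** not measured again at the end, but the arm never worked near them after the grasp.

**Disagreement:** the top and wrist cameras differed by about 2 mm in x throughout, so I positioned the pin relative to the mouth within one view.

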